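Spent battery through the recycling bin's flap

TASK

With one finger push the yellow self-closing flap of the green battery bin inwards and keep it open, while the other finger pushes the red spent battery off the bin's deck and through the opening, so that it drops into the bin. Then withdraw and let the flap shut by itself. Do not pick anything up: the red battery is only pushed along the deck, and the blue battery, the black cell and everything else on the bench stay where they are.

Things in the scene. Friction and masses are not known exactly. Their poses are not given: they have to be found in the camera images.
- bin: green steel battery bin, fixed. Origin: on the bench top, below the middle of the sill; x points level from the deck into the bin, y along the sill, z up. Hollow beyond the sill: x 0 to 148 mm, y -79 to 79, floor 8 mm up. Green cheeks flush with the shut flap flank it at |y| 79 to 89; behind the hinge a hood 175 mm high reaches x 156. Nothing stands above flap or hood
- sill (a point): middle of the sill, the far edge of the bin's aluminium deck, 120 mm above the bin's origin. The deck, a level shelf on which the batteries lie, reaches 96 mm from here towards the bin's -x and 135 mm to either side
- hinge (a point): middle of the flap's hinge, a steel rod along the bin's y, 100 mm beyond the sill (bin's +x) and 50 mm above the deck; the flap hangs from it and slopes down to the sill
- flap (a joint): yellow flap over the bin's mouth, 150 mm wide, 108 mm long, 3 mm thick, black stripe along its lower edge. Rad: 0 shut (sloping 0.46 from level), grows as it goes down and inwards; upright at 1.1, stop 1.25. Pushing its sloping face down or towards +x of the bin opens it; a spring shuts it (0.1 to 0.2 N m, 1 to 5 N at a fingertip)
- flap_edge (a point): middle of the flap's lower edge, 3 mm beyond the sill and 2 mm above the deck when shut; moves with the flap
- spent_center (a point): centre of the red spent block battery with white band, 48.5 x 26.5 x 17.5 mm, about 46 g, lying loose and flat on the deck before the flap, its centre 9 mm above the deck, 35 to 65 mm before the sill, about 36 mm left or right of the bin's middle. Its y axis runs along its length (within 0.2 rad of the sill's direction), x along its 26.5 mm width, z up
- good_center (a point): centre of the blue good block battery, of the same size, lying on the deck beside the red one; the two may be either way round. To be left alone
- cell: black upright round cell, 17 mm diameter, 34 mm tall, standing on the deck near its +y end; origin at the centre of its foot. To be left alone
- screwdriver: screwdriver lying on the bench, to be left alone
- screw_jar: amber jar with red cap, 66 mm diameter, 75 mm tall, origin under its centre, to be left alone
- mug: blue mug, 80 mm diameter, 90 mm tall, origin under its centre, to be left alone
- meter: yellow multimeter, 120 x 70 x 30 mm, lying on the bench, origin under its centre, to be left alone
Mind the look-alikes: they are no part of the job. Of the things that look like the part that bears spent_center, the smallest one is meant.

How it is judged:
By the outcome, as a careful person would: the job done as asked, in the order asked, and still so for the second after the job is handed in, with the robot touching nothing.
It also fails if it takes over 35 s, if anything falls off the work surface, if the arm or the gripper's body presses on something with over 40 N, if the wrist force passes 120 N, or if a joint passes its speed limit or range.

ROBOT

A 6-joint arm with a two-finger parallel gripper is mounted at the origin on the work surface. World frame = base frame: x ahead of the robot, y to its left, z up, the work surface at z = 0. Lengths are in m, angles in rad, forces in N, time in s.
With the tool pointing down it reaches from about 0.35 to 0.975 m from the base axis. Payload 4.9 kg.
Tool frame: the origin (TCP) lies midway between the tips of the shut fingers; the grasp point (between the pads) lies 19 mm behind it; z points along the fingers, y is the line along which they close (so a half turn about z gives the same grasp; the last joint's range is limited). The gripper opens to 85 mm and grips with 20 to 120 N. Pads are 22 mm wide; open, the fingers measure 114 mm over their backs; the gripper's body (76 mm by 85 mm) begins 54 mm behind the grasp point. The pads swing forward as they close: fully open they stand 13 mm farther back than shut.
Start: joints at [-1.291, 0.053, 1.613, -0, 1.476, -0.119], TCP at [0.243, -0.576, 0.231] pointing down, gripper open.
Joint ranges: [-3.01, 3.01], [-1.01, 2.22], [0.06, 2.58], [-1.02, 4.17], [0.09, 2.62], [-3.14, 3.14]. Speed limits (rad/s): [2.57, 2.57, 3.14, 3.14, 3.14, 3.14].

INTERFACE

Orientations are given as a unit quaternion [w, x, y, z].
In Python, from plant import state, grab_frame, job_done, cut_out, place_of gives the robot as it stands.
- The arm moves only by the tool jog_arm, never from a script. Its argument "motion" is text: rows parted by semicolons, each of 7 numbers parted by spaces: the opening in per cent of the stroke, from 0 (shut) to 100 (fully open), then the shift along the tool's x, y, z as a fraction of full scale, then the turn, a rotation vector about the tool's x, y, z as a fraction of full scale. A call has exactly 5 rows; each row is the pose to reach, as a shift and turn from the pose commanded when the call began, along the tool's axes at that moment; what a row does not reach only later rows make up. Full scale, the value 1, is 50 cm for a shift and 1.5 rad for a turn. A row lasts 1/8 s, in which the tool goes at most 62.5 mm and 10.7 degrees, less where a joint would pass 70% of its speed; a pose out of reach is approached as far as the arm can. A call with a number of a shift or a turn outside -1 to 1 is refused whole. A call with a gripper value outside its range is refused whole. The fingers move at their own pace and stop on an object; the grip force is fixed at half the most. Time passes only in rows, so rows that repeat a pose let the fingers close, or fill a call up. It gives the time, the measured TCP pose, the force, the opening and the grip force at its end, in the units of the state.
- state(): the state, without advancing time (a new reading comes with each control period).
- grab_frame(name): name is "side" or "top"; returns a dict with "color" (384x512x3 uint8, red, green, blue), "range_z" (384x512 float32, m along the optical axis (not along the pixel's ray), 0 where there is no reading), "intrinsics" (3x3 intrinsics, pixels), "world_from_camera" (4x4, takes a point from camera to world coordinates). Camera axes: x right, y up, looking along -z (the intrinsics and any distortion apply to the point x, -y, -z); pixel columns grow to the right and rows downward; lengths in m; the calibration is good to about 2 mm. A picture is of the moment at which its call begins.
- job_done(): hands the job in; it is judged then, once.
Trained networks look in the newest picture that a camera, given by its name, has taken for a name from the list of things; names that differ only in an ending like _2 or _b are one class to them, and where a whole thing is asked for, a point or a joint stands for the part that bears it (a point fixed in the world has none). Each returns a list of dicts, best first, with "p" (0 to 1); they miss things now and then, are a little off and sometimes report something else, mostly with a low value. They report only what shows in the picture. A call takes as long as a camera call. They do not tell look-alikes from the thing itself.
- cut_out(camera, thing): "pixels" (384x512 bool, what is visible of it).
- place_of(camera, thing): "at" ([x, y, z] in m, in world coordinates, good to about 4 mm: a listed point, or the origin of a listed thing).
The state is a dict: "time": time; "joint_pos": joint angles; "joint_vel": joint speeds; "joint_efforts": joint torques, N m; "tool_pos": TCP position; "tool_rot": TCP orientation; "contact_force": force on the tool from outside, world axes, zero at the start; "ft_torque": the same for the moment, N m; "gripper_width": opening from 0.0 (shut) to 1.0 (fully open); "grasp_force": force on a finger pad.
Only numpy, scipy, OpenCV 4.12 (cv2) and the standard library are available. Lean on these libraries where they do the work, as an engineer would, in place of code of your own. Each camera call takes 0.05 s, during which the arm holds its last target. There are 200 camera calls.

## Working session

There is one attempt and no reset: what is moved stays moved. The work goes in short steps, Python scripts to look and compute and a tool call to move; the robot and the scene stay as the last step left them, time stands still between calls to the robot, and variables do not carry over. Pictures are saved under pics/ and viewed, at most 10 in all, crops included, and the job is handed in when it is done.

Besides the shell and the picture viewer there is one more tool, called after "Emit:" as name(argument=value, ...) on one line, values as JSON. jog_arm: Moves the arm, as the interface text tells. Shift numbers are shares of 50 cm and turn numbers shares of 1.5 rad, none past 1 either way. Its arguments: {"type":"object","properties":{"motion":{"type":"string"}},"required":["motion"]}

```bash
mkdir -p pics; ls; python3 - <<'E'
from plant import *
import cv2,numpy as np
s=state();print(s['time'],s['tool_pos'],s['tool_rot'],s['gripper_width'])
for c in('top','side'):
    f=grab_frame(c);cv2.imwrite(f'pics/{c}0.png',f['color'][:,:,::-1]);print(c,np.round(f['world_from_camera'],3).tolist(),f['intrinsics'].tolist())
    for n in('bin','sill','hinge','flap_edge','spent_center','good_center','cell'):
        print(n,[(round(d['p'],2),np.round(d['at'],3).tolist()) for d in place_of(c,n)][:4])
print(state()['time'])
E
```

```text
pics
0.0 [ 0.24252229 -0.5753656   0.23009044] [-1.00245094e-03  9.80186166e-01  1.98075916e-01 -8.21547774e-05] 1.0010419803971486
top [[0.024, 0.99, -0.135, 0.381], [-1.0, 0.025, 0.002, 0.02], [0.005, 0.135, 0.991, 1.135], [0.0, 0.0, 0.0, 1.0]] [[398.4364006263747, 0.0, 251.48393929291748], [0.0, 398.4364006263747, 189.74109925688134], [0.0, 0.0, 1.0]]
bin [(0.63, [0.547, -0.056, 0.001])]
sill [(0.66, [0.549, -0.057, 0.123]), (0.66, [0.43, -0.4, 0.0])]
hinge [(0.78, [0.646, -0.041, 0.173]), (0.47, [0.547, -0.053, 0.124])]
flap_edge [(0.61, [0.549, -0.054, 0.125])]
spent_center [(0.64, [0.363, -0.097, 0.018]), (0.62, [0.549, -0.055, 0.124]), (0.59, [0.613, -0.226, 0.008]), (0.47, [0.519, -0.101, 0.127])]
good_center [(0.46, [0.497, -0.034, 0.126])]
cell [(0.45, [0.498, 0.047, 0.121])]
side [[0.994, 0.067, -0.086, 0.391], [-0.108, 0.695, -0.711, -1.02], [0.012, 0.716, 0.698, 1.156], [0.0, 0.0, 0.0, 1.0]] [[476.41281643798237, 0.0, 249.9180530211704], [0.0, 476.41281643798237, 190.7043024262176], [0.0, 0.0, 1.0]]
bin [(0.84, [0.546, -0.058, -0.0])]
sill [(0.92, [0.549, -0.054, 0.12])]
hinge [(0.6, [0.642, -0.034, 0.173])]
flap_edge [(0.9, [0.548, -0.056, 0.124]), (0.18, [0.521, -0.103, 0.128])]
spent_center [(0.68, [0.615, -0.227, 0.013]), (0.61, [0.366, -0.098, 0.016]), (0.42, [0.519, -0.101, 0.13])]
good_center [(0.47, [0.498, -0.034, 0.128])]
cell [(0.45, [0.5, 0.054, 0.123]), (0.18, [0.577, 0.373, -0.001])]
0.8
```

```bash
python3 - <<'E'
import cv2,numpy as np
a=cv2.imread('pics/top0.png');b=cv2.imread('pics/side0.png')
cv2.imwrite('pics/top0c.png',cv2.resize(a[60:260,180:400],None,fx=3,fy=3)[:600,:660])
E
```

```text
(no output)
```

View pics/top0c.png

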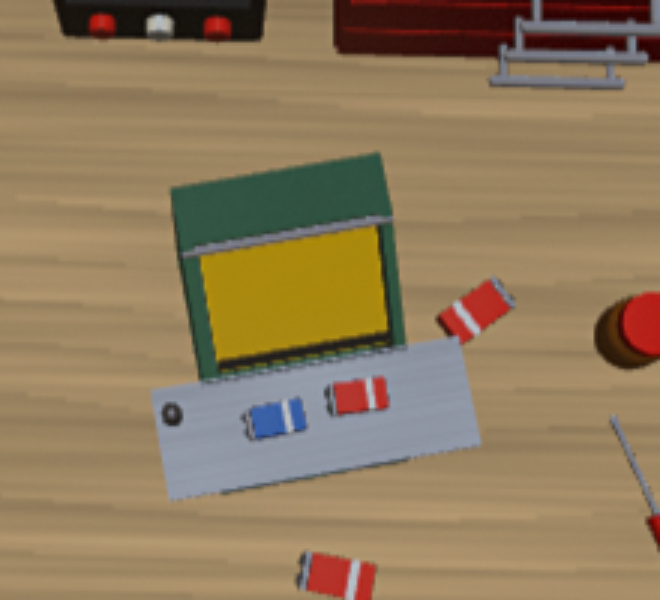

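View pics/side0.png

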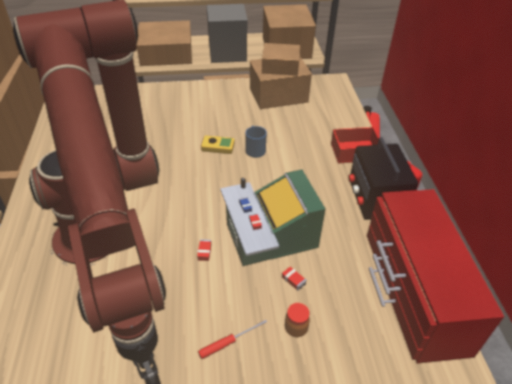

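The top view shows the red battery on the deck (crop 358,396), nearer the bench's −y side. The blue battery (277,418) and the black cell (172,413) are left of it. The other two red batteries lie on the bench, so they are the look-alikes. Next I'll measure the deck rectangle and the battery tops from depth.

```bash
cat >h.py <<'E'
from plant import *
import cv2,numpy as np
def cloud(c):
    f=grab_frame(c);z=f['range_z'];K=f['intrinsics'];v,u=np.mgrid[:384,:512]
    P=np.stack([(u-K[0,2])/K[0,0]*z,-(v-K[1,2])/K[1,1]*z,-z],-1)
    T=f['world_from_camera'];P=P@T[:3,:3].T+T[:3,3];P[z==0]=np.nan
    return f['color'].astype(int),P
def box(m,P):
    q=P[m];r=cv2.minAreaRect((q[:,:2]*1000).astype(np.float32))
    return np.round(r[0],1),np.round(r[1],1),round(r[2],1),'z',np.round(np.percentile(q[:,2],[5,50,95])*1000,1),len(q)
E
python3 - <<'E'
from h import *
for c in('top','side'):
    C,P=cloud(c);R,G,B=C[...,0],C[...,1],C[...,2]
    n=(abs(P[...,0]-.53)<.15)&(abs(P[...,1]+.06)<.17)
    d=n&(P[...,2]>.11)&(P[...,2]<.128)&(abs(R-B)<40)&(R>100)
    d=cv2.morphologyEx(d.astype(np.uint8),cv2.MORPH_OPEN,np.ones((3,3)))>0
    hi=n&(P[...,2]>.13)&(P[...,2]<.15)
    print(c,'deck',box(d,P),*[(np.round(e['at'],3)) for e in place_of(c,'sill')[:1]])
    print('red',box(hi&(R>130)&(G<80)&(B<80),P));print('blue',box(hi&(B>R+50),P))
    y=n&(R>130)&(G>100)&(B<60)&(P[...,2]>.12); q=P[y]; print('yellow',box(y,P))
    A=np.c_[q[:,:2],np.ones(len(q))];k=np.linalg.lstsq(A,q[:,2],rcond=None)[0];print('flap slope dir',np.arctan2(k[1],k[0]),np.arctan(np.hypot(*k[:2])))
E
```

```text
top deck (array([499.5, -67.4]), array([ 96.3, 270.6]), 11.5, 'z', array([117.8, 120.8, 124. ]), 3345) [ 0.548 -0.059  0.121]
red (array([ 516.4, -103.7]), array([23.6, 42.6]), 9.2, 'z', array([135.4, 138.4, 141.1]), 132)
blue (array([495.5, -34.5]), array([25.8, 43. ]), 11.9, 'z', array([135.6, 138.3, 141.3]), 154)
yellow (array([600.8, -46.4]), array([ 82.9, 148.7]), 11.1, 'z', array([130.4, 149.1, 167. ]), 2033)
flap slope dir 0.20381453299166233 0.4621512786679924
side deck (array([501., -66.]), array([102. , 277.1]), 11.5, 'z', array([115.6, 120.1, 123.9]), 1992) [ 0.546 -0.058  0.123]
red (array([ 518.5, -111.7]), array([15.6, 37.3]), 4.3, 'z', array([131.7, 136.7, 140.1]), 24)
blue (array([496.1, -37.8]), array([23.1, 42.3]), 7.1, 'z', array([133.6, 137.7, 141.8]), 51)Traceback (most recent call last):
  File "<stdin>", line 10, in <module>
  File "h.py", line 10, in box
    return np.round(r[0],1),np.round(r[1],1),round(r[2],1),'z',np.round(np.percentile(q[:,2],[5,50,95])*1000,1),len(q)
                                                                        ~~~~~~~~~~~~~^^^^^^^^^^^^^^^^^^
    return _quantile_unchecked(
        a, q, axis, out, overwrite_input, method, keepdims, weights)
    return _ureduce(a,
                    func=_quantile_ureduce_func,
    ...<5 lines>...
                    overwrite_input=overwrite_input,
                    method=method)
    r = func(a, **kwargs)
    result = _quantile(arr,
                       quantiles=q,
    ...<2 lines>...
                       out=out,
                       weights=wgt)
    slices_having_nans = np.isnan(arr[-1, ...])
                                  ~~~^^^^^^^^^
IndexError: index -1 is out of bounds for axis 0 with size 0
```

Emit:
jog_arm(motion="79 0.9 -0.651 0 0 0 -0.915;79 0.9 -0.651 0 0 0 -0.915;79 0.9 -0.651 0 0 0 -0.915;79 0.9 -0.651 0 0 0 -0.915;79 0.9 -0.651 0 0 0 -0.915")

```text
time: 1.62
tool_pos: [0.4057, -0.3071, 0.2316]
tool_rot: [0.0, 0.783, 0.622, 0.0]
contact_force: [0.8, -0.3, -0.4]
gripper_width: 0.792
grasp_force: 0.0
```

```bash
cat >>h.py <<'E'
from scipy.spatial.transform import Rotation as Ro
S=np.array([.5465,-.0579,.1205]);YAW=.2007
RB=Ro.from_euler('z',YAW); RT=RB*Ro.from_matrix(np.array([[0,1,0],[1,0,0],[0,0,-1]]))
def go(bx,by,bz):
    s=state();q=s['tool_rot'];R=Ro.from_quat([q[1],q[2],q[3],q[0]])
    now=RB.inv().apply(s['tool_pos']-S)
    d=R.inv().apply(S+RB.apply([bx,by,bz])-s['tool_pos'])/.5
    t=(R.inv()*RT).as_rotvec()/1.5
    print('t',round(s['time'],2),'bin-frame mm',np.round(now*1000,1),'w',round(s['gripper_width'],3),'F',np.round(s['contact_force'],1),'shift',np.round(d,4),'turn',np.round(t,3))
E
python3 -c "
from h import *
go(-.0235,-.0384,.11)"
```

```text
t 1.62 bin-frame mm [-187.7 -216.1  111.1] w 0.792 F [ 0.8 -0.3 -0.4] shift [0.4599 0.1506 0.0022] turn [ 0.001  0.    -0.286]
```

Emit:
jog_arm(motion="79 0.46 0.15 0 0 0 -0.286;79 0.46 0.15 0 0 0 -0.286;79 0.46 0.15 0 0 0 -0.286;79 0.46 0.15 0 0 0 -0.286;79 0.46 0.15 0 0 0 -0.286")

```text
time: 2.25
tool_pos: [0.5324, -0.0996, 0.2314]
tool_rot: [-0.0, 0.633, 0.774, 0.0]
contact_force: [0.4, -0.5, -0.7]
gripper_width: 0.789
grasp_force: 0.0
```

```bash
python3 -c "
from h import *
go(-.0235,-.0384,.05)
f=grab_frame('side');cv2.imwrite('pics/s1.png',cv2.resize(f['color'][130:270,190:350,::-1],None,fx=4,fy=4))
go(-.0235,-.0384,.05)"
```

```text
t 2.25 bin-frame mm [-22.1 -38.  110.9] w 0.789 F [ 0.4 -0.5 -0.7] shift [-0.0008 -0.0029  0.1217] turn [ 0. -0. -0.]
t 2.3 bin-frame mm [-23.1 -39.5 110.8] w 0.786 F [-0.3  0.3  0.3] shift [ 0.0022 -0.0007  0.1215] turn [-0.     0.    -0.002]
```

View pics/s1.png

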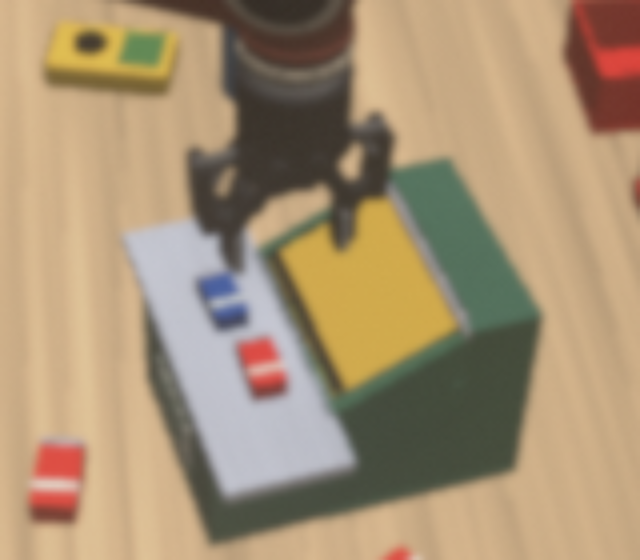

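The fingers straddle the battery row, with one over the flap (340,240) and one before the sill (235,265). That matches the plan. I'll measure the real fingertip positions and then descend.

```bash
cat >>h.py <<'E'
def tips(c='side',lo=.06):
    C,P=cloud(c);Q=RB.inv().apply((P-S).reshape(-1,3)).reshape(P.shape)*1000
    m=(abs(Q[...,0]-20)<110)&(abs(Q[...,1]+38)<20)&(Q[...,2]>lo*1000)&(Q[...,2]<220)
    m=cv2.erode(m.astype(np.uint8),np.ones((2,2)))>0
    q=Q[m]
    for z in range(int(lo*1000),200,10):
        k=q[(q[:,2]>=z)&(q[:,2]<z+10)]
        if len(k): 
            xs=np.sort(k[:,0]);c=xs.mean();print(z,len(k),[ (round(a.min()),round(a.max())) for a in np.split(xs,np.where(np.diff(xs)>12)[0]+1)],'y',round(k[:,1].min()),round(k[:,1].max()),'zmin',round(k[:,2].min(),1))
E
python3 -c "
from h import *
tips()
print();tips('top')
go(-.0235,-.0384,.03)"
```

```text
110 2 [(-63, -56)] y -47 -42 zmin 118.4
120 12 [(-65, -57), (11, 22)] y -53 -44 zmin 123.7
130 33 [(-68, -56), (10, 25)] y -52 -42 zmin 130.4
140 35 [(-71, -57), (10, 25)] y -54 -39 zmin 140.0
150 27 [(-75, -57), (10, 32)] y -52 -36 zmin 150.3
160 65 [(-85, -55), (9, 41)] y -55 -32 zmin 161.2
170 69 [(-88, -49), (14, 43)] y -58 -30 zmin 170.0
180 88 [(-88, -78), (-62, 11), (30, 42)] y -58 -28 zmin 180.6
190 63 [(-90, -79), (-54, -41), (-29, -9), (6, 10), (31, 43)] y -58 -36 zmin 190.0

130 1 [(-71, -71)] y -36 -36 zmin 134.9
140 1 [(-64, -64)] y -30 -30 zmin 141.1
150 2 [(-71, -70)] y -34 -30 zmin 150.5
160 16 [(-74, -62)] y -41 -27 zmin 161.2
170 21 [(-72, -61)] y -43 -28 zmin 170.1
180 23 [(-89, -82), (-65, -53)] y -35 -27 zmin 180.8
190 13 [(-87, -83), (-57, -51)] y -29 -24 zmin 190.5
t 2.4 bin-frame mm [-24.2 -41.1 110.8] w 0.789 F [-0.8 -0.4  0.1] shift [0.0055 0.0013 0.1615] turn [-0.     0.    -0.004]
```

Emit:
jog_arm(motion="79 0 0 0.08 0 0 0;79 0 0 0.15 0 0 0;79 0 0 0.19 0 0 0;79 0 0 0.21 0 0 0;79 0 0 0.222 0 0 0")

```text
time: 3.02
tool_pos: [0.5317, -0.1032, 0.1208]
tool_rot: [0.001, 0.635, 0.772, 0.0]
contact_force: [0.4, 0.2, 1.6]
gripper_width: 0.791
grasp_force: 0.5
```

```bash
python3 -c "
from h import *
f=grab_frame('side');cv2.imwrite('pics/s2.png',cv2.resize(f['color'][130:270,190:350,::-1],None,fx=4,fy=4))
tips(lo=.0)
go(-.0235,-.0384,-.001)"
```

```text
0 49 [(-70, -68), (-53, -50), (-19, 27)] y -58 -27 zmin 0.2
10 146 [(-71, -26), (9, 50)] y -58 -20 zmin 10.0
20 99 [(-70, -59), (-37, -33), (8, 71)] y -57 -22 zmin 20.1
30 90 [(-70, -59), (9, 23), (55, 86)] y -58 -22 zmin 30.1
40 76 [(-72, -59), (10, 29), (75, 110)] y -58 -22 zmin 40.0
50 152 [(-86, -54), (10, 43), (90, 129)] y -57 -20 zmin 50.1
60 49 [(-89, -50), (20, 39)] y -57 -32 zmin 60.1
70 57 [(-89, -80), (-63, -50), (-31, -9), (13, 13), (31, 44)] y -57 -26 zmin 70.3
80 46 [(-86, -81), (-56, -45), (-25, -10), (30, 43)] y -58 -45 zmin 80.6
90 60 [(-86, -45), (-25, -14), (1, 7), (27, 42)] y -58 -42 zmin 90.1
100 76 [(-87, -39), (2, 44)] y -58 -37 zmin 100.3
110 61 [(-88, -50), (14, 41)] y -55 -36 zmin 110.2
120 8 [(-62, -54)] y -52 -45 zmin 120.1
130 11 [(-61, -56)] y -57 -44 zmin 131.0
140 5 [(-61, -58)] y -53 -45 zmin 143.7
150 5 [(-61, -58)] y -56 -49 zmin 150.8
160 5 [(-61, -59)] y -53 -47 zmin 160.3
170 21 [(-61, -52)] y -58 -34 zmin 170.6
180 2 [(-57, -55)] y -55 -50 zmin 180.4
190 10 [(-61, -56)] y -55 -42 zmin 191.0
t 3.12 bin-frame mm [-23.5 -41.2   0.4] w 0.787 F [-1.2 -0.8  0. ] shift [0.0057 0.0001 0.0029] turn [ 0.     0.001 -0.004]
```

View pics/s2.png

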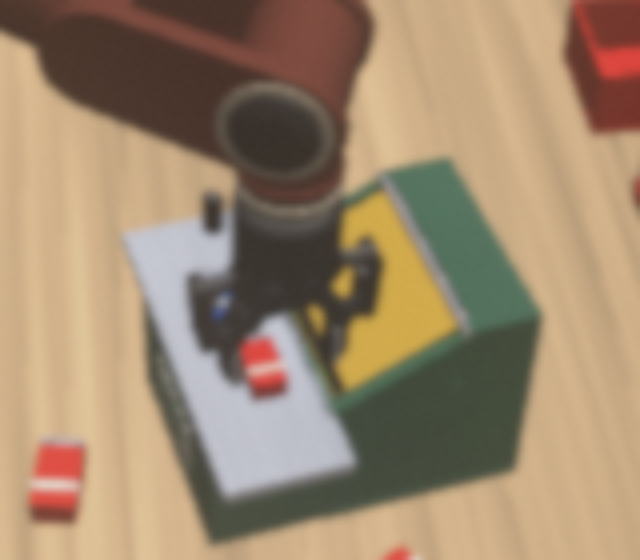

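Finger B stands behind the red battery (235,365) and finger A rests on the flap (330,340), with no contact elsewhere. Now the push.

Emit:
jog_arm(motion="79 0.005 0.015 0 0 0 0;79 0.005 0.03 0 0 0 0;79 0.005 0.045 0 0 0 0;79 0.005 0.06 0 0 0 0;79 0.005 0.07 0 0 0 0")

```text
time: 3.75
tool_pos: [0.5654, -0.0932, 0.1201]
tool_rot: [-0.0, 0.635, 0.772, -0.0]
contact_force: [-3.4, 0.8, 0.7]
gripper_width: 0.788
grasp_force: 1.3
```

```bash
python3 -c "
from h import *
f=grab_frame('side');cv2.imwrite('pics/s3.png',cv2.resize(f['color'][130:270,190:350,::-1],None,fx=4,fy=4))
tips(lo=.0)
go(.03,-.0384,-.001)"
```

```text
0 30 [(-78, -78), (-58, -23), (43, 62)] y -56 -25 zmin 0.0
10 99 [(-33, 2), (45, 74)] y -57 -23 zmin 10.4
20 80 [(-36, -2), (44, 81)] y -57 -27 zmin 20.3
30 62 [(-37, -22), (44, 59), (71, 96)] y -56 -30 zmin 30.1
40 55 [(-36, -23), (45, 55), (68, 68), (86, 99), (115, 120)] y -57 -26 zmin 40.3
50 157 [(-51, -17), (46, 73), (95, 128)] y -58 -23 zmin 50.2
60 59 [(-51, -14), (41, 76)] y -54 -30 zmin 60.3
70 79 [(-54, -44), (-27, -7), (5, 48), (65, 78)] y -58 -28 zmin 70.3
80 63 [(-55, -45), (-20, -5), (10, 42), (64, 76)] y -57 -32 zmin 80.2
90 69 [(-56, -36), (-23, -3), (9, 47), (64, 80)] y -58 -38 zmin 90.1
100 99 [(-57, -1), (20, 20), (42, 78)] y -57 -33 zmin 100.2
110 54 [(-56, -10), (51, 76)] y -55 -33 zmin 110.2
120 9 [(-26, -22)] y -48 -38 zmin 120.1
130 6 [(-25, -22)] y -56 -47 zmin 130.7
140 9 [(-26, -21)] y -55 -45 zmin 140.5
150 13 [(-26, -21)] y -57 -41 zmin 150.4
160 12 [(-25, -20)] y -57 -36 zmin 161.8
170 23 [(-25, -14), (44, 44)] y -58 -27 zmin 170.6
180 6 [(-24, -18)] y -55 -40 zmin 180.4
190 12 [(-24, -19)] y -57 -38 zmin 190.7
t 3.85 bin-frame mm [ 11.7 -38.4  -0.3] w 0.796 F [-1.5  0.1  1.9] shift [0.0002 0.0365 0.0014] turn [ 0.    -0.    -0.004]
```

View pics/s3.png

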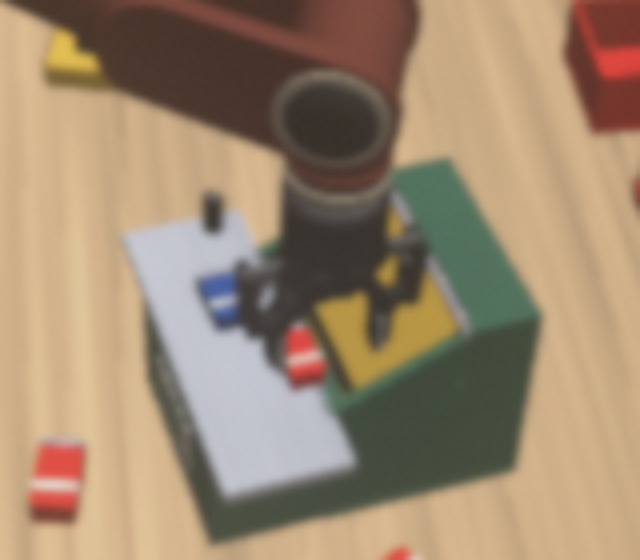

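The battery's front is over the sill and the flap is partly open, with low forces (305,350 battery; 380,335 finger on the flap). Now the last stretch, closing the gripper slightly at the end so the knuckle stays off the hood.

Emit:
jog_arm(motion="79 0 0.014 0 0 0 0;79 0 0.028 0 0 0 0;79 0 0.034 0 0 0 0;76 0 0.034 0 0 0 0;73 0 0.034 0 0 0 0")

```text
time: 4.47
tool_pos: [0.5825, -0.09, 0.121]
tool_rot: [0.001, 0.635, 0.772, 0.001]
contact_force: [-1.8, 1.8, 1.7]
gripper_width: 0.724
grasp_force: 1.4
```

```bash
python3 -c "
from h import *
f=grab_frame('side');cv2.imwrite('pics/s4.png',cv2.resize(f['color'][130:270,190:350,::-1],None,fx=4,fy=4))
tips(lo=-.0)
go(.03,-.0384,-.001)" | grep -v ^1
```

```text
0 29 [(-87, -59), (-46, -41), (-12, -3), (64, 70)] y -56 -27 zmin 0.1
20 47 [(-15, -4), (59, 85)] y -57 -32 zmin 20.6
30 52 [(-15, -5), (59, 93)] y -58 -33 zmin 30.0
40 40 [(-19, -4), (60, 79), (93, 105), (126, 126)] y -57 -33 zmin 40.2
50 140 [(-30, -2), (59, 129)] y -58 -22 zmin 50.0
60 60 [(-33, 5), (60, 93)] y -54 -27 zmin 60.1
70 72 [(-36, -24), (-9, 61), (81, 94)] y -58 -29 zmin 70.2
80 63 [(-37, -28), (-2, 11), (25, 60), (80, 95)] y -57 -41 zmin 80.0
90 66 [(-39, -19), (-3, 43), (55, 62), (79, 94)] y -57 -41 zmin 90.0
t 4.58 bin-frame mm [ 28.9 -38.6   0.6] w 0.73 F [-1.   1.   3.3] shift [0.0005 0.0023 0.0031] turn [ 0.001  0.    -0.004]
```

View pics/s4.png

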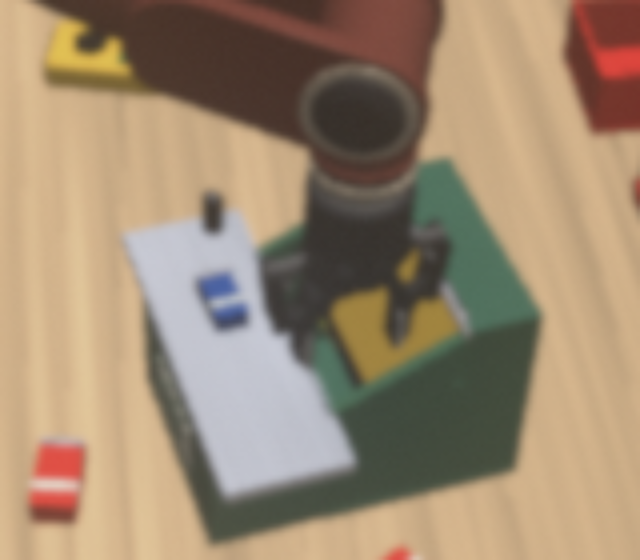

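The red battery is gone from the deck and out of view past the sill, and the blue battery and cell are unmoved. I'll check for any red in the mouth before withdrawing.

```bash
python3 -c "
from h import *
for c in('top','side'):
    C,P=cloud(c);Q=RB.inv().apply((P-S).reshape(-1,3)).reshape(P.shape)*1000
    m=(C[...,0]>70)&(C[...,1]<.5*C[...,0])&(C[...,2]<.5*C[...,0])&(Q[...,0]>-90)&(Q[...,0]<140)&(abs(Q[...,1])<80)&(Q[...,2]<60)
    q=Q[m];print(c,len(q),q.min(0) if len(q) else '',q.max(0) if len(q) else '')
"
```

```text
top 8 [ 20.18771915 -42.70678736 -97.39008337] [ 25.57836705 -32.02865238 -91.11254713]
side 0
```

The top camera sees red 91–97 mm below deck level, so the battery is flat on the bin floor. Withdrawing straight up.

Emit:
jog_arm(motion="73 0 -0.006 -0.03 0 0 0;73 0 -0.012 -0.07 0 0 0;73 0 -0.012 -0.13 0 0 0;73 0 -0.012 -0.2 0 0 0;73 0 -0.012 -0.26 0 0 0")

```text
time: 5.3
tool_pos: [0.5765, -0.0914, 0.2537]
tool_rot: [0.002, 0.635, 0.772, 0.001]
contact_force: [-0.7, 0.6, -0.0]
gripper_width: 0.725
grasp_force: 0.0
```

Emit:
jog_arm(motion="73 -0.1 -0.1 0 0 0 0;73 -0.2 -0.2 0 0 0 0;73 -0.3 -0.3 0 0 0 0;73 -0.3 -0.3 0 0 0 0;73 -0.3 -0.3 0 0 0 0")

```text
time: 5.92
tool_pos: [0.4572, -0.2689, 0.252]
tool_rot: [0.001, 0.636, 0.771, 0.0]
contact_force: [-0.3, 0.3, -1.0]
gripper_width: 0.731
grasp_force: 0.0
```

```bash
python3 -c "
from h import *
s=state();print(s['time'],s['contact_force'],abs(s['joint_vel']).max())
f=grab_frame('top');cv2.imwrite('pics/t5.png',cv2.resize(f['color'][60:260,180:400,::-1],None,fx=3,fy=3))"
```

```text
5.925 [-0.30080956  0.29058309 -1.00963683] 0.046031155364686736
```

View pics/t5.png

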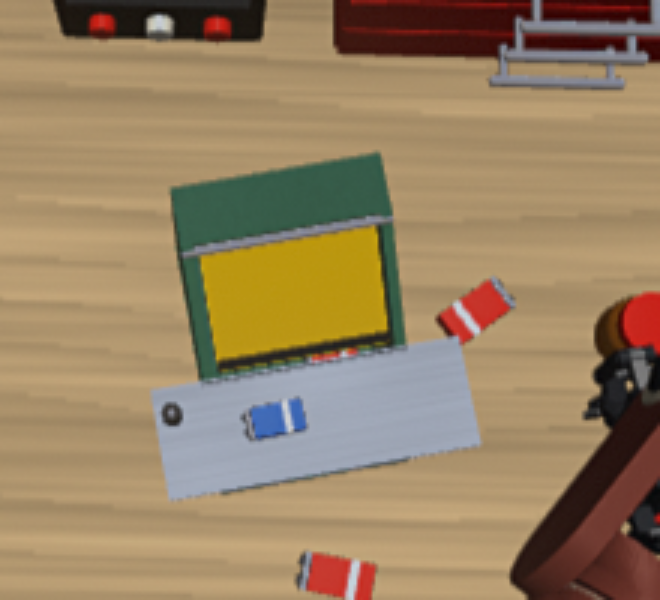

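The flap is shut again, and the blue battery and cell are in place. A sliver of red shows at the sill gap (333,357), so I'll check its depth to make sure it's the battery on the floor and not stuck in the gap.

```bash
python3 -c "
from h import *
C,P=cloud('top');Q=RB.inv().apply((P-S).reshape(-1,3)).reshape(P.shape)*1000
m=(C[...,0]>90)&(C[...,1]<.6*C[...,0])&(C[...,2]<.6*C[...,0])&(abs(Q[...,0])<60)&(abs(Q[...,1])<80)
print(np.round(Q[m]),C[m][:20].tolist())
y=(C[...,0]>130)&(C[...,1]>100)&(C[...,2]<60)&(Q[...,0]>0)&(Q[...,0]<100)&(abs(Q[...,1])<75);q=Q[y];print(np.arctan(np.polyfit(q[:,0],q[:,2],1)[0]))
"
```

```text
[[  4. -39.   1.]
 [ 18. -57. -97.]
 [ 17. -59. -95.]
 [  4. -26.  -0.]
 [ 17. -41. -93.]
 [ 15. -53. -93.]
 [ 15. -56. -94.]
 [ 15. -58. -94.]
 [  4. -10.   4.]
 [ 18. -25. -94.]
 [ 17. -27. -95.]
 [ 17. -30. -97.]
 [ 16. -33. -92.]
 [ 15. -35. -93.]
 [ 16. -39. -97.]
 [ 15. -41. -94.]
 [ 16. -19. -97.]
 [ 15. -21. -95.]
 [ 15. -24. -92.]
 [ 15. -27. -98.]
 [ 14. -30. -96.]
 [ -0. -20.   2.]] [[178, 94, 32], [156, 69, 29], [141, 57, 43], [154, 74, 29], [114, 47, 31], [207, 81, 61], [199, 68, 56], [186, 80, 79], [179, 92, 31], [147, 67, 30], [146, 55, 41], [189, 77, 53], [193, 81, 53], [198, 81, 58], [201, 75, 64], [187, 71, 69], [195, 80, 66], [209, 82, 65], [196, 71, 61], [186, 81, 80]]
0.458932014358771
```

The battery lies flat on the bin floor and the flap is shut (slope 0.459). Handing in.

```bash
python3 -c "
from plant import *
print(job_done())"
```

```text
the job is handed in; nothing more can be done
None
```

The red spent battery is on the bin floor, the flap shut by itself, the blue battery and black cell were left where they stood, and the job was handed in at about 6 s of the 35 s allowed.

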